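# Set a shelf panel to the scribed line

### The arm

A 6-joint arm with a two-finger parallel gripper is mounted at the origin on the work surface. World frame = base frame: x ahead of the robot, y to its left, z up, the work surface at z = 0. Lengths are in mm, angles in rad, forces in N, time in s.
With the tool pointing down it reaches from about 275 to 875 mm from the base axis. Payload 12.5 kg.
Tool frame: the origin (TCP) lies between the finger pads; the fingertips stand 25 mm ahead of it and the grasp point (between the pads) lies 6 mm ahead of it (bot.tcp_to_tips is the distance from the TCP to the fingertips, in mm); z points along the fingers, y is the direction in which the jaws open and shut (so a half turn about z gives the same grasp; the last joint's range is limited). The gripper opens to 85 mm and grips with 20 to 120 N. Pads are 22 mm wide; open, the fingers measure 114 mm over their backs; the gripper's body (76 mm by 85 mm) begins 54 mm behind the grasp point. The pads swing forward as they close: fully open they stand 13 mm farther back than shut.
Start: joints at [1.024, 0.351, 1.652, -0, 1.139, -0.085], TCP at [245.026, 492.389, 256.29] pointing down, gripper open.
Joint ranges: [-2.75, 2.75], [-0.79, 2.1], [0.01, 2.65], [-1.57, 4.71], [0.07, 3.14], [-2.87, 2.87]. Speed limits (rad/s): [2.22, 2.22, 2.79, 3.14, 3.14, 3.14].

### API

Orientations are given as a unit quaternion [w, x, y, z].
In Python, from cell import bot, optics, ticket gives the robot as it stands.
- The arm moves only by the shell command python3 -m handwheel 'ROWS' [FORCE]. ROWS is JSON, a list of rows, each a list of 7 numbers: the shift along the tool's x, y, z in cm, then the turn, a rotation vector about the tool's x, y, z in degrees, then the finger opening in cm, from 0 to 8.54. In form: [[dx, dy, dz, wx, wy, wz, fingers], ...]. A call has 1 to 10 rows; each row shifts and turns the commanded pose from where the row before left it, along the tool's axes as they then stand; what a row does not reach is not made up. A row lasts 1/10 s, in which the tool goes at most 50 mm and 8.59 degrees, less where a joint would pass 70% of its speed; a pose out of reach is approached as far as the arm can. A call with a gripper value outside its range is refused whole. The fingers move at their own pace and stop on an object; FORCE is the grip in N (left out, the last holds). Time passes only in rows, so rows that do not move let the fingers close. It gives the time, the measured TCP pose, the force and the opening at its end, in the units of the state.
- bot.get_obs(): the state, without advancing time (a new reading comes with each control period).
- optics.get_image(name): name is "scene" or "top" or "wrist"; returns a dict with "pixels" (420x560x3 uint8, red, green, blue), "K" (3x3 intrinsics, pixels), "origin" and "attitude" of the camera in the world. Camera axes: x right, y up, looking along -z (the intrinsics and any distortion apply to the point x, -y, -z); pixel columns grow to the right and rows downward; lengths in mm; the calibration is good to about 2 mm. A picture is of the moment at which its call begins. There is no depth.
- ticket.sign_off(): hands the job in, once; it reports no verdict.
Trained networks look in the newest picture that a camera, given by its name, has taken for a name from the list of things; names that differ only in an ending like _2 or _b are one class to them, and where a whole thing is asked for, a point or a joint stands for the part that bears it (a point fixed in the world has none). Each returns a list of dicts, best first, with "p" (0 to 1); they miss things now and then, are a little off and sometimes report something else, mostly with a low value. They report only what shows in the picture. A call takes as long as a camera call. They do not tell look-alikes from the thing itself.
- optics.find_in(camera, thing): "bbox" ([centre column, centre row, width, height] in pixels, round what is visible of it).
- optics.silhouettes(camera, thing): "mask" (420x560 bool, what is visible of it) and "bbox" ([centre column, centre row, width, height] in pixels, round what is visible of it).
The state is a dict: "t": time; "joints": joint angles; "qvel": joint speeds; "joint_torque": joint torques, N m; "tcp_pos": TCP position; "tool_rot": TCP orientation; "wrist_force": force on the tool from outside, world axes, zero at the start; "wrist_torque": the same for the moment, N m; "opening": finger opening in mm.
Only numpy, scipy, OpenCV 4.12 (cv2) and the standard library are available. Lean on these libraries where they do the work, as an engineer would, in place of code of your own. Each camera call takes 0.05 s, during which the arm holds its last target. There are 200 camera calls.

### The job

Get the loose galvanised shelf panel ready for marking out: push it sideways and press its long edge home along the straightedge with a firm 8 to 10 N, then slide it along the straightedge until its front end meets the scribed line, with no stop there, and leave it flat, flush and exactly on the line. The straightedge is held only by magnets, so never load it with more than 14 N, and leave the scriber, the bin and the carton where they are.

Things in the scene. Friction and masses are not known exactly. Their poses are not given: they have to be found in the camera images.
- plate: Dark steel marking-off plate fixed on the bench, 320 (x) x 480 (y) x 12 mm, at a different place and yaw each time. Origin at the centre of its underside on the bench; z up, x points away from the robot; the straightedge's face is at x = 100 mm, along y; the scribed line is at y = 130 mm. Upper face 12 mm above the bench.
- straightedge: Bright steel bar fixed on the plate's far side, 440 (y) x 28 (x) x 18 mm high, two black magnet blocks behind it. Origin on its working face at mid length, level with the plate's upper face; axes as the plate's. The face is the plane x = 0 and looks to -x, to the robot. It does not yield: force rises within a fraction of a mm; 14 N is the most it may take.
- line (a point): Point on the scribed line, on the plate's upper face, 55 mm from the straightedge's face, where the middle of the panel's front end belongs; axes as the plate's. The line is a thin light stroke 1.6 mm wide along x, square to the straightedge, from 145 mm before this point to 55 mm beyond; y = 0 is its middle. No stop there.
- panel: Loose galvanised shelf panel, a closed box 110 (x) x 200 (y) x 25 mm, too wide to grip. Origin at the centre of its underside; +x side goes against the straightedge, +y is the front end. On its -x side a stiff pull-out lip (170 mm long, 6 thick, 3 to 22 mm up) ends 63 to 75 mm from the origin, set differently each time: feel for it. 0.28-0.56 kg. May jam askew on one corner: push nearer the other end.
- front_end (a point): Lower edge of the panel's front (+y) end, at mid width: 100 mm from the panel's origin along its y; axes as the panel's. At the start 70 to 130 mm short of the line, the panel up to 0.2 rad askew; it slides at 1 to 4 N, more if the tool bears down on it; its rear end face lies 200 mm behind.
- front_corner (a point): On the lower edge of the panel's +x long side, 2 mm from the front end: (55, 98, 0) mm in the panel's frame; axes as the panel's.
- rear_corner (a point): On the lower edge of the panel's +x long side, 2 mm from the rear end: (55, -98, 0) mm in the panel's frame; axes as the panel's.
- scriber: Scriber with a black handle and steel point, 125 mm long, 14 mm wide, 10 mm high, lying loose on the plate near its near front corner; bystander, to be left alone. Origin under the handle, 45 mm from its butt end; x points to the steel tip.
- bin: Open blue plastic bin 150 x 110 x 70 mm on the bench to the left of the plate; bystander. Origin at the centre of its underside.
- carton: Closed cardboard carton 90 x 120 x 70 mm on the bench to the right of the plate; bystander. Origin at the centre of its underside.
Things that resemble listed ones, but are neither listed nor needed, are in the scene too. Leave any red look-alike of the panel alone.

How it is judged (in metres and radians):
On the way, in this order (a step that is already met when the one before it is completed fails the run):
1. the panel's long side is pressed home (more than 4 N) against the straightedge, flush at both ends, still short of the line (x of front_corner in the frame of straightedge between -0.002 and 0.003 m and x of rear_corner in the frame of straightedge above -0.002 m and contact force between panel and straightedge above 4 N and y of front_end in the frame of line below -0.02 m), for 0.2 s.
2. the panel's front end is on the scribed line, its side still flush with the straightedge (y of front_end in the frame of line between -0.0025 and 0.0025 m and x of front_corner in the frame of straightedge between -0.002 and 0.003 m and x of rear_corner in the frame of straightedge above -0.002 m), for 0.2 s.
At the end, for the whole second after the job is handed in: The panel lies flat and at rest on the plate, the middle of its front end within 2.5 mm of the scribed line either way, and both corners of its long side within 2 mm of the straightedge's face (all of step 2 and angle between panel's own z axis and vertical below 0.03 rad and z of panel in the frame of line below 0.003 m and linear speed of panel below 0.005 m/s); the robot touches nothing.
It fails at once if the straightedge loaded with more than 14 N (contact force between panel and straightedge above 14 N).
It fails at once if a bystander (scriber, bin, carton) shifted by more than 15 mm (distance of any of scriber, bin, carton from where it was at the start of the episode above 0.015 m).
It fails at once if the panel tipped up or lifted (angle between panel's own z axis and vertical above 0.12 rad or z of panel in the frame of line above 0.015 m).
It also fails if it takes over 72 s, if anything falls off the work surface, if the arm or the gripper's body presses on something with over 40 N, if the wrist force passes 120 N, or if a joint passes its speed limit or range.

## Working session

There is one attempt and no reset: what is moved stays moved. The work goes in short steps, Python scripts to look and compute and a shell command to move; the robot and the scene stay as the last step left them, time stands still between calls to the robot, and variables do not carry over. Pictures are saved under pics/ and viewed, about 8 in all and at most 12, crops included, and the job is handed in when it is done.

```bash
ls; mkdir -p pics; python3 - <<'E'
from cell import bot, optics
import cv2, numpy as np
o=bot.get_obs(); print(o, bot.tcp_to_tips)
for n in ["top","scene"]:
    im=optics.get_image(n); cv2.imwrite(f"pics/{n}0.png",im["pixels"][:,:,::-1]); print(n,im["K"],im["origin"],im["attitude"],im.keys())
    for th in ["plate","straightedge","panel","scriber","bin","carton"]:
        print(th,[(round(d["p"],2),np.round(d["bbox"])) for d in optics.find_in(n,th)])
E
```

```text
pics
{'t': 0.0, 'joints': array([ 1.02440342e+00,  3.51248245e-01,  1.65241590e+00,  8.90910208e-06,
        1.13907726e+00, -8.46001636e-02]), 'qvel': array([-6.62481712e-04, -5.70008436e-04,  4.98392689e-04, -4.90069441e-05,
        5.34294724e-05, -8.01021950e-04]), 'joint_torque': array([-5.69809745e-04, -5.06105411e+01, -2.91404682e+01, -1.52730254e-04,
        4.56527516e-03,  1.73904027e-05]), 'tcp_pos': array([244.87759924, 492.1519345 , 255.75493308]), 'tool_rot': array([-1.82067436e-04,  2.28851979e-01,  9.73461063e-01, -5.44771217e-04]), 'wrist_force': array([-1.18846982, -0.15705691, -0.44968407]), 'wrist_torque': array([-0.00114802,  0.00641207, -0.01585984]), 'opening': 85.2768874014021} 25.0
top [[477.66704098   0.         278.09125296]
 [  0.         477.66704098 216.29267092]
 [  0.           0.           1.        ]] [ 231.69980887  -24.48014313 1196.20060606] [ 0.72492875  0.07466886 -0.07114293 -0.68105914] dict_keys(['pixels', 'K', 'origin', 'attitude'])
plate [(0.67, array([281., 193., 199., 140.]))]
straightedge [(0.6, array([292., 140., 167.,  41.]))]
panel [(
[... 254 characters left out ...]
1.,  48.]))]
scene [[434.85412446   0.         275.13391862]
 [  0.         434.85412446 207.06135308]
 [  0.           0.           1.        ]] [889.9877286  648.22969436 765.86517876] [0.25749601 0.11250645 0.38721353 0.87812515] dict_keys(['pixels', 'K', 'origin', 'attitude'])
plate [(0.66, array([253., 248., 208., 177.]))]
straightedge [(0.85, array([202., 255.,  98., 127.]))]
panel [(0.97, array([288., 139.,  43.,  46.])), (0.77, array([450., 265., 104.,  56.])), (0.72, array([224., 207.,  65.,  64.]))]
scriber [(0.59, array([318., 242.,  41.,  25.])), (0.57, array([252., 251., 206., 170.]))]
bin [(0.88, array([405., 361., 114., 110.]))]
carton [(0.55, array([179., 142.,  44.,  49.]))]
```

View pics/top0.png

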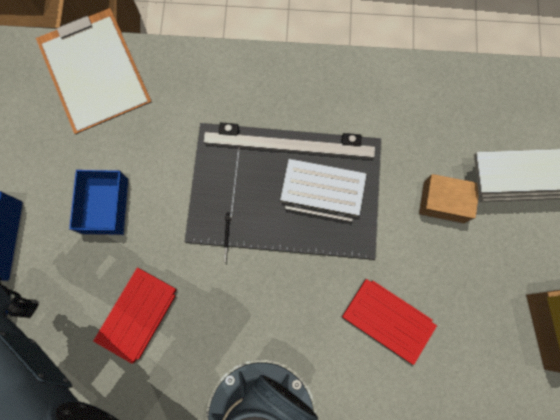

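View pics/scene0.png

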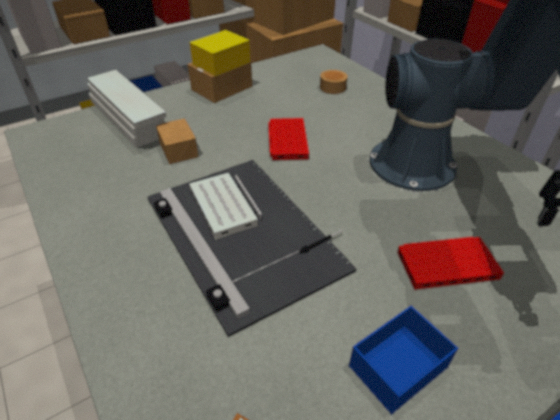

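Top view: the panel is the grey-white perforated box on the plate at (323,188), with its lip on the near side at (318,213). The straightedge is at (290,145), the scribed line at column ~237 and the scriber at (228,235). Things that could be taken for the panel are the red boxes at (136,315) and (391,321), and the white stack at (520,175). I choose (323,188) because it is galvanised, lies on the plate and has a lip.

```bash
cat > h.py <<'E'
import numpy as np, cv2
from scipy.spatial.transform import Rotation as R
from cell import bot, optics
def rot(q): return R.from_quat(np.r_[q[1:],q[0]]).as_matrix()
def p2w(im,uv,z):
    uv=np.atleast_2d(np.asarray(uv,float)); K=im["K"]
    d=np.c_[(uv[:,0]-K[0,2])/K[0,0], -(uv[:,1]-K[1,2])/K[1,1], -np.ones(len(uv))]@rot(im["attitude"]).T
    o=np.asarray(im["origin"]); return (o+d*((z-o[2])/d[:,2])[:,None])[:,:2]
def w2p(im,X):
    c=(np.atleast_2d(X)-im["origin"])@rot(im["attitude"]); K=im["K"]
    return np.c_[K[0,2]+K[0,0]*c[:,0]/-c[:,2], K[1,2]+K[1,1]*c[:,1]/c[:,2]]
def rect(im,mask,z):
    c=max(cv2.findContours(mask.astype(np.uint8),cv2.RETR_EXTERNAL,cv2.CHAIN_APPROX_NONE)[0],key=len)[:,0]
    return cv2.boxPoints(cv2.minAreaRect(p2w(im,c,z).astype(np.float32)))
E
python3 - <<'E'
from h import *
im=optics.get_image("top")
for th,z in [("plate",12),("straightedge",30),("panel",37),("scriber",20)]:
    for d in optics.silhouettes("top",th):
        b=d["bbox"]
        if th=="panel" and b[1]>260: continue
        r=rect(im,d["mask"],z); e=r[1]-r[0]; f=r[2]-r[1]
        print(th,round(d["p"],2),np.round(b),"c",r.mean(0).round(1),"len",np.linalg.norm(e).round(1),np.linalg.norm(f).round(1),"ang",np.degrees(np.arctan2(e[1],e[0])).round(1)); print(r.round(1).tolist())
a=im["pixels"][110:280,170:400,::-1]; cv2.imwrite("pics/crop.png",cv2.resize(a,None,fx=3.4,fy=3.4,interpolation=cv2.INTER_CUBIC))
E
```

```text
straightedge 0.75 [290. 140. 167.  36.] c [678.7 -28.1] len 68.6 438.9 ang -2.1
[[636.5, -246.1999969482422], [705.0, -248.6999969482422], [720.7999877929688, 190.0], [652.2999877929688, 192.5]]
straightedge 0.5 [100. 204.  58.  66.] c [485.6 439. ] len 137.9 170.3 ang -86.5
[[396.29998779296875, 502.6000061035156], [404.70001220703125, 365.0], [574.7999877929688, 375.29998779296875], [566.4000244140625, 513.0]]
panel 0.86 [323. 191.  81.  63.] c [ 546.9 -118.4] len 132.3 199.8 ang -7.6
[[468.1000061035156, -208.6999969482422], [599.2000122070312, -226.1999969482422], [625.7999877929688, -28.200000762939453], [494.6000061035156, -10.600000381469727]]
scriber 0.5 [229. 232.   1.  37.] c [432.7 114.4] len 9.5 81.5 ang -88.7
[[391.8999938964844, 118.19999694824219], [392.1000061035156, 108.5999984741211], [473.5, 110.5], [473.29998779296875, 120.0999984741211]]
```

View pics/crop.png

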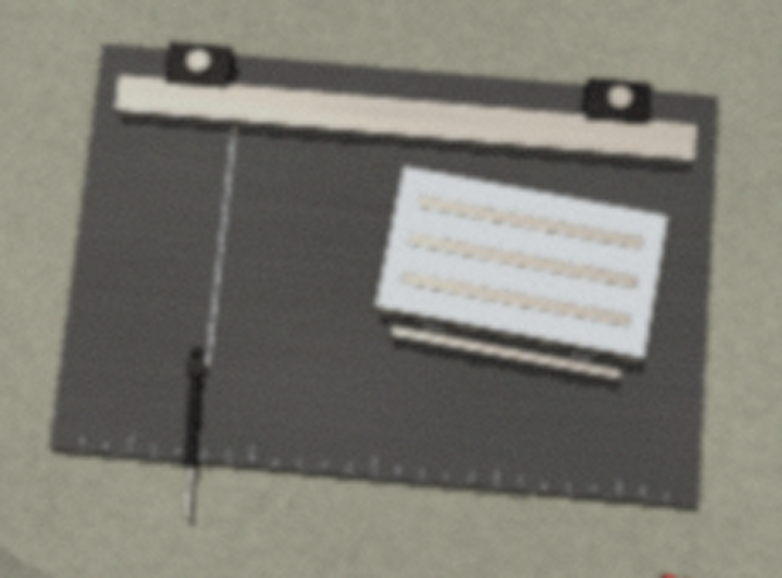

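The crop confirms the choice: galvanised panel with its lip on the near side (crop (505,352)). It is askew by about 0.1 rad with its front nearer the straightedge. The scriber butt is at crop (197,352). Next I turn the tool so that tool x is plate +y and tool y is plate +x, and fly over.

```bash
python3 -m handwheel '[[0,0,0,0,0,8.2,0],[0,0,0,0,0,8.2,0],[0,0,0,0,0,8.2,0],[0,0,0,0,0,8.2,0],[0,0,0,0,0,8.2,0],[0,0,0,0,0,8.2,0],[0,0,0,0,0,8.2,0],[0,0,0,0,0,8.2,0]]' 120
python3 -m handwheel '[[-4,1.5,0,0,0,0,0],[-4,1.5,0,0,0,0,0],[-4,1.5,0,0,0,0,0],[-4,1.5,0,0,0,0,0],[-4,1.5,0,0,0,0,0],[-4,1.5,0,0,0,0,0],[-4,1.5,0,0,0,0,0],[-4,1.5,0,0,0,0,0],[-4,1.5,0,0,0,0,0],[-4,1.5,0,0,0,0,0]]'
python3 -m handwheel '[[-4,1.5,0,0,0,0,0],[-4,1.5,0,0,0,0,0],[-4,1.5,0,0,0,0,0],[-4,1.5,0,0,0,0,0],[-3,1.5,0,0,0,0,0],[0,0,0,0,0,0,0],[0,0,0,0,0,0,0]]'
python3 - <<'E'
from h import *
o=bot.get_obs(); print(rot(o["tool_rot"]).round(3), o["opening"])
im=optics.get_image("wrist"); print(np.round(im["origin"]),rot(im["attitude"]).round(2)); cv2.imwrite("pics/w1.png",im["pixels"][:,:,::-1])
for t in ["panel","straightedge","line"]: print(t,[(round(d["p"],2),np.round(d["bbox"])) for d in optics.find_in("wrist",t)])
E
```

```text
t: 1.75
tcp_pos: [245.0, 492.4, 256.3]
tool_rot: [-0.0, 0.722, 0.692, 0.0]
wrist_force: [0.8, -0.6, 0.5]
opening: 0.4
t: 2.75
tcp_pos: [380.9, 85.6, 256.6]
tool_rot: [0.0, 0.72, 0.694, 0.0]
wrist_force: [0.8, 0.7, 0.3]
opening: -0.1
t: 3.45
tcp_pos: [448.5, -105.6, 256.1]
tool_rot: [-0.0, 0.72, 0.694, -0.0]
wrist_force: [-0.5, -0.4, -0.3]
opening: 0.1
[[ 0.037  0.999 -0.001]
 [ 0.999 -0.037  0.   ]
 [ 0.    -0.001 -1.   ]] 0.0823200088564826
[452. -27. 374.] [[ 1.    0.03  0.01]
 [-0.04  0.95  0.31]
 [ 0.   -0.31  0.95]]
panel [(0.73, array([378., 186., 142., 179.])), (0.71, array([144., 302., 125., 126.]))]
straightedge [(0.86, array([476., 143.,  83., 286.])), (0.2, array([376., 186., 141., 174.]))]
line [(0.75, array([382., 145., 311., 290.]))]
```

View pics/w1.png

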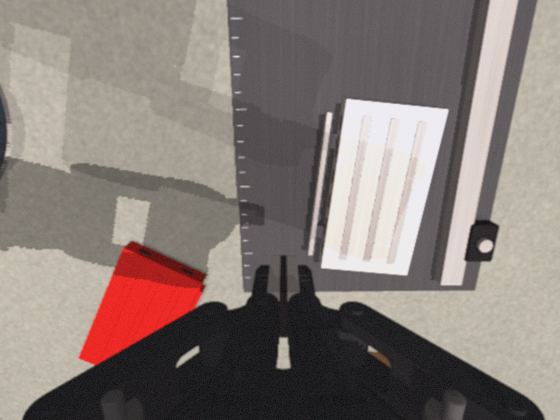

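The wrist view shows the panel top with corners about (346,99), (447,108), (407,275) and (322,268). The lip runs (329,113)–(310,255), the straightedge's top near edge about (489,0)–(443,284), and the red look-alike is at (144,302).

```bash
python3 - <<'E'
from h import *
im=optics.get_image("wrist"); g=cv2.cvtColor(im["pixels"],cv2.COLOR_RGB2GRAY)
P=p2w(im,[(346,99),(447,108),(407,275),(322,268)],37); print("panel top",P.round(1).tolist())
c=P.mean(0); print("centre",c, "yaw front", np.degrees(np.arctan2(*(P[1]-P[2])[::-1]))-90, np.degrees(np.arctan2(*(P[0]-P[3])[::-1]))-90)
print("lip outer top z34",p2w(im,[(326,113),(307,255)],34).round(1).tolist())
# straightedge bright top near edge at z=30: subpixel gradient per row
pts=[]
for r in range(5,275,5):
    row=cv2.GaussianBlur(g,(1,5),0)[r].astype(float); x0=int(488-(r/284)*46); s=slice(x0-10,x0+10)
    d=np.diff(row[s]); k=d.argmax()
    if d[k]>15: pts.append((x0-10+k+.5+.0,r))
W=p2w(im,pts,30); vx,vy,x,y=cv2.fitLine(W.astype(np.float32),cv2.DIST_HUBER,0,.01,.01).ravel()
a=np.degrees(np.arctan2(vy,vx))%180; print("edge n",len(pts),"ang",a,"x at y=-119",x+vx/vy*(-119-y),"res",np.std((W[:,0]-x)-(W[:,1]-y)*vx/vy))
print("red",p2w(im,[(130,243),(204,275),(205,290)],25).round().tolist())
im=optics.get_image("top"); q=170+np.array([233,208])/3.4; r=110+np.array([135,345])/3.4
print("line",p2w(im,np.c_[q,r],12).round(1).tolist()); print("edge top cam",p2w(im,[(170+115/3.4,110+110/3.4),(170+695/3.4,110+160/3.4)],30).round(1).tolist())
E
```

```text
panel top [[518.5, -13.1], [625.7, -25.7], [601.9, -224.6], [494.5, -211.0]]
centre [ 560.14719293 -118.60493571] yaw front -6.811788138168879 -6.9199455586607
lip outer top z34 [[498.1, -26.4], [476.1, -193.9]]
edge n 54 ang 88.384056 x at y=-119 651.99023 res 0.32102120802051437
red [[254.0, -174.0], [342.0, -223.0], [340.0, -245.0]]
line [[650.3, 103.3], [484.6, 108.9]]
edge top cam [[658.2, 192.2], [646.0, -247.6]]
```

```bash
python3 -m handwheel '[[-2.4,0,0,0,0,-0.5,0],[0,0,4.3,0,0,0,0],[0,0,4.3,0,0,0,0],[0,0,4.3,0,0,0,0],[0,0,4.3,0,0,0,0],[0,0,4.3,0,0,0,0],[0,0,0,0,0,0,0],[0,0,0,0,0,0,0]]'
python3 -m handwheel '[[0,0.5,0,0,0,0,0],[0,0.5,0,0,0,0,0],[0,0.2,0,0,0,0,0],[0,0,0,0,0,0,0]]'
python3 -m handwheel '[[0,0.3,0,0,0,0,0],[0,0.3,0,0,0,0,0],[0,0.3,0,0,0,0,0],[0,0,0,0,0,0,0]]'
```

```text
t: 4.55
tcp_pos: [448.0, -128.9, 40.8]
tool_rot: [-0.0, 0.716, 0.698, -0.0]
wrist_force: [-1.3, 0.0, 0.6]
opening: 0.1
t: 4.95
tcp_pos: [460.3, -129.6, 41.5]
tool_rot: [0.0, 0.717, 0.698, 0.0]
wrist_force: [-0.3, 0.3, 1.5]
opening: 0.1
t: 5.35
tcp_pos: [469.2, -129.9, 41.3]
tool_rot: [0.0, 0.717, 0.697, 0.0]
wrist_force: [0.1, -0.1, -0.9]
opening: 0.0
```

```bash
cat > look.py <<'E'
import sys
from h import *
im=optics.get_image("wrist"); cv2.imwrite(f"pics/{sys.argv[1]}.png",im["pixels"][:,:,::-1])
o=bot.get_obs(); print(o["tcp_pos"].round(1),o["wrist_force"].round(1),o["t"])
E
python3 look.py w2
```

```text
[ 468.9 -129.9   41.3] [ 0.1  0.7 -0.6] 5.4
```

View pics/w2.png

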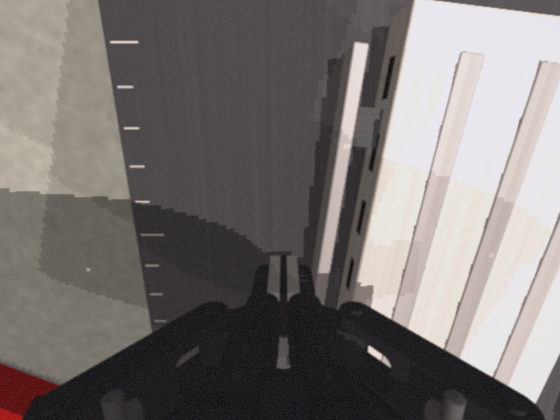

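Picture w2: closed fingertips at (283,262), the lip's near face just to the right at about (318,280), a few mm of gap. I now feel for contact.

```bash
for i in 1; do python3 -m handwheel '[[0,0.2,0,0,0,0,0],[0,0.2,0,0,0,0,0],[0,0,0,0,0,0,0]]'; python3 -m handwheel '[[0,0.2,0,0,0,0,0],[0,0.2,0,0,0,0,0],[0,0,0,0,0,0,0]]'; python3 -m handwheel '[[0,0.2,0,0,0,0,0],[0,0.2,0,0,0,0,0],[0,0.2,0,0,0,0,0],[0,0.2,0,0,0,0,0]]';python3 -m handwheel '[[0,0.2,0,0,0,0,0],[0,0.2,0,0,0,0,0],[0,0.2,0,0,0,0,0],[0,0.2,0,0,0,0,0]]'; done | grep -E "^t:|tcp|force"
```

```text
t: 5.7
tcp_pos: [472.6, -129.9, 41.2]
wrist_force: [-2.9, 0.3, 0.5]
t: 6.0
tcp_pos: [477.2, -130.1, 41.3]
wrist_force: [-1.8, 1.0, -0.7]
t: 6.4
tcp_pos: [485.0, -130.3, 41.3]
wrist_force: [-2.9, -0.6, -0.5]
t: 6.8
tcp_pos: [493.0, -130.5, 41.3]
wrist_force: [-2.4, -0.7, -1.3]
```

```bash
(python3 -m handwheel '[[0,0.2,0,0,0,0,0],[0,0.2,0,0,0,0,0],[0,0.2,0,0,0,0,0]]'; python3 -m handwheel '[[0,0.1,0,0,0,0,0],[0,0.1,0,0,0,0,0]]';python3 -m handwheel '[[0,0.1,0,0,0,0,0],[0,0,0,0,0,0,0]]') | grep -E "^t:|tcp|force"
python3 look.py w3
```

```text
t: 7.1
tcp_pos: [499.0, -130.7, 41.3]
wrist_force: [-2.7, 0.4, -0.7]
t: 7.3
tcp_pos: [500.8, -130.7, 41.3]
wrist_force: [-2.2, -1.3, -1.1]
t: 7.5
tcp_pos: [502.0, -130.8, 41.3]
wrist_force: [-2.3, -0.1, -1.3]
[ 501.9 -130.8   41.3] [-0.3 -0.3 -1.5] 7.55
```

View pics/w3.png

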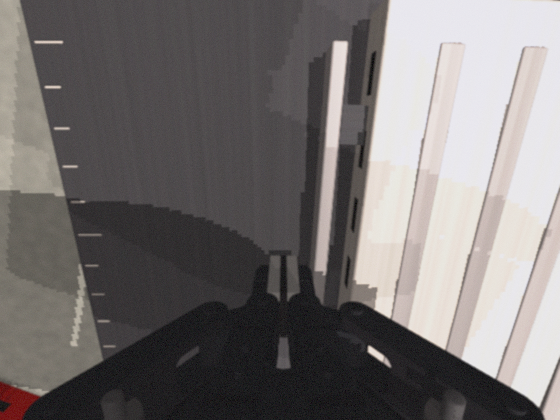

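w3 shows the panel squaring up: the lip now runs (339,45)–(320,270). I keep going in small steps, watching the force.

```bash
(python3 -m handwheel '[[0,0.1,0,0,0,0,0],[0,0.1,0,0,0,0,0],[0,0,0,0,0,0,0]]'; python3 -m handwheel '[[0,0.1,0,0,0,0,0],[0,0,0,0,0,0,0]]';python3 -m handwheel '[[0,0.1,0,0,0,0,0],[0,0,0,0,0,0,0]]') | grep -E "^t:|tcp|force"
python3 - <<'E'
from h import *
im=optics.get_image("top")
for d in optics.silhouettes("top","panel"):
    if d["bbox"][1]<260:
        r=rect(im,d["mask"],37); print(d["p"],r.round(1).tolist()); e=r[2]-r[1]; print([np.degrees(np.arctan2(*(r[i]-r[i-1])[::-1])).round(1) for i in (0,1)])
E
```

```text
t: 7.85
tcp_pos: [503.9, -130.8, 41.3]
wrist_force: [-2.2, 0.2, -0.9]
t: 8.05
tcp_pos: [504.9, -130.9, 41.3]
wrist_force: [-2.3, -0.8, -0.9]
t: 8.25
tcp_pos: [505.9, -130.9, 41.3]
wrist_force: [-2.7, -1.3, -0.4]
0.74 [[533.5, -83.0], [648.7999877929688, -90.9000015258789], [653.5999755859375, -20.0], [538.2999877929688, -12.100000381469727]]
[np.float32(-93.9), np.float32(-3.9)]
```

```bash
(for i in 1 2 3 4; do :; done; python3 -m handwheel '[[0,0.05,0,0,0,0,0],[0,0.05,0,0,0,0,0],[0,0,0,0,0,0,0]]'; python3 -m handwheel '[[0,0.05,0,0,0,0,0],[0,0,0,0,0,0,0]]';python3 -m handwheel '[[0,0.05,0,0,0,0,0],[0,0,0,0,0,0,0]]';python3 -m handwheel '[[0,0.05,0,0,0,0,0],[0,0,0,0,0,0,0]]') | grep -E "^t:|tcp|force"
```

```text
t: 8.65
tcp_pos: [506.3, -131.0, 41.2]
wrist_force: [-5.1, -2.7, 1.3]
t: 8.85
tcp_pos: [506.6, -131.1, 41.2]
wrist_force: [-6.6, -2.7, 2.3]
t: 9.05
tcp_pos: [507.0, -131.1, 41.2]
wrist_force: [-8.4, -3.4, 3.6]
t: 9.25
tcp_pos: [507.4, -131.2, 41.2]
wrist_force: [-8.9, -5.7, 2.3]
```

The front corner has met the straightedge, and friction at the lip (−5.7 N along y) is resisting the closing turn. I back off, shift toward the rear end, and push there with the tool following the lip's swing.

```bash
(python3 -m handwheel '[[0,-0.4,0,0,0,0,0],[0,-0.4,0,0,0,0,0],[-4,0,0,0,0,0,0],[0,0,0,0,0,0,0],[0,0,0,0,0,0,0]]'; python3 -m handwheel '[[0,0.3,0,0,0,0,0],[0,0,0,0,0,0,0]]';python3 -m handwheel '[[0,0.1,0,0,0,0,0],[0,0,0,0,0,0,0]]';python3 -m handwheel '[[0,0.1,0,0,0,0,0],[0,0,0,0,0,0,0]]') | grep -E "^t:|tcp|force"
```

```text
t: 9.75
tcp_pos: [499.3, -171.1, 41.4]
wrist_force: [-0.7, -0.4, -0.0]
t: 9.95
tcp_pos: [502.7, -170.2, 41.4]
wrist_force: [-0.2, 0.0, 0.8]
t: 10.15
tcp_pos: [503.4, -170.5, 41.3]
wrist_force: [-0.4, -0.1, -0.3]
t: 10.35
tcp_pos: [504.3, -170.8, 41.3]
wrist_force: [0.1, -0.8, -0.6]
```

```bash
(python3 -m handwheel '[[-0.03,0.05,0,0,0,0,0],[-0.03,0.05,0,0,0,0,0],[0,0,0,0,0,0,0]]'; python3 -m handwheel '[[-0.03,0.05,0,0,0,0,0],[-0.03,0.05,0,0,0,0,0]]';python3 -m handwheel '[[-0.04,0.05,0,0,0,0,0],[0,0,0,0,0,0,0]]';python3 -m handwheel '[[-0.04,0.05,0,0,0,0,0],[0,0,0,0,0,0,0]]') | grep -E "^t:|tcp|force"
```

```text
t: 10.65
tcp_pos: [505.1, -171.5, 41.3]
wrist_force: [-0.3, -0.2, 0.1]
t: 10.85
tcp_pos: [505.8, -172.0, 41.2]
wrist_force: [-3.1, 0.8, 1.9]
t: 11.05
tcp_pos: [506.6, -172.6, 41.2]
wrist_force: [-3.2, -0.2, 0.6]
t: 11.25
tcp_pos: [507.2, -173.0, 41.3]
wrist_force: [-2.2, -0.9, 0.4]
```

```bash
(python3 -m handwheel '[[-0.04,0.05,0,0,0,0,0],[-0.04,0.05,0,0,0,0,0]]';python3 -m handwheel '[[-0.04,0.05,0,0,0,0,0],[0,0,0,0,0,0,0]]';python3 -m handwheel '[[-0.04,0.05,0,0,0,0,0],[0,0,0,0,0,0,0]]';python3 -m handwheel '[[-0.03,0.05,0,0,0,0,0],[0,0,0,0,0,0,0]]') | grep -E "^t:|tcp|force"
```

```text
t: 11.45
tcp_pos: [508.2, -173.8, 41.3]
wrist_force: [-1.8, 0.4, 1.3]
t: 11.65
tcp_pos: [508.4, -174.0, 41.2]
wrist_force: [-4.2, 1.9, 0.8]
t: 11.85
tcp_pos: [508.5, -174.1, 41.1]
wrist_force: [-5.6, 3.8, 2.8]
t: 12.05
tcp_pos: [508.6, -174.3, 41.1]
wrist_force: [-7.2, 4.3, 4.0]
```

```bash
(python3 -m handwheel '[[0.08,0,0,0,0,0,0],[0,0,0,0,0,0,0]]';python3 -m handwheel '[[0.0,0.03,0,0,0,0,0],[0,0,0,0,0,0,0]]';python3 -m handwheel '[[0,0.03,0,0,0,0,0],[0,0,0,0,0,0,0]]') | grep -E "^t:|tcp|force"; python3 - <<'E'
from h import *
im=optics.get_image("top")
cv2.imwrite("pics/t2.png",cv2.resize(im["pixels"][110:280,170:400,::-1],None,fx=3.4,fy=3.4,interpolation=cv2.INTER_CUBIC))
E
```

```text
t: 12.25
tcp_pos: [508.6, -174.0, 41.1]
wrist_force: [-8.7, 0.6, 4.1]
t: 12.45
tcp_pos: [508.6, -174.0, 41.1]
wrist_force: [-9.2, -0.4, 4.5]
t: 12.65
tcp_pos: [508.7, -174.0, 41.0]
wrist_force: [-12.2, -0.3, 6.4]
```

View pics/t2.png

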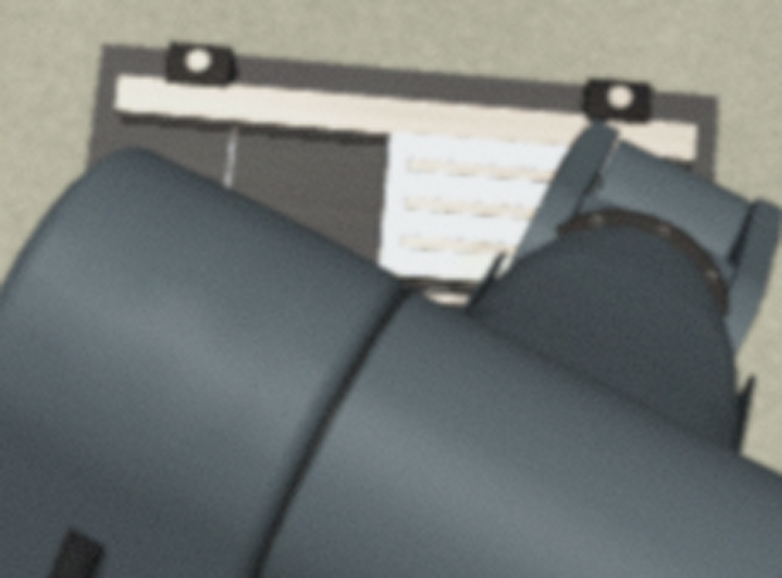

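The picture shows the panel's far side lying along the straightedge right up to its front corner (390,135). The front is still well short of the line, which is at column 232. The force is a bit high, so I ease off and hold in the 8–10 N band.

```bash
(python3 -m handwheel '[[0,-0.03,0,0,0,0,0],[0,0,0,0,0,0,0]]';python3 -m handwheel '[[0,0,0,0,0,0,0],[0,0,0,0,0,0,0]]';python3 -m handwheel '[[0,-0.4,0,0,0,0,0],[0,-0.6,0,0,0,0,0],[2.5,0,0,0,0,0,0],[0,0.5,0,0,0,0,0],[0,0.3,0,0,0,0,0],[0,0,0,0,0,0,0]]') | grep -E "^t:|tcp|force"
```

```text
t: 12.9
tcp_pos: [508.6, -174.0, 41.1]
wrist_force: [-10.1, -0.1, 4.1]
t: 13.1
tcp_pos: [508.6, -174.0, 41.1]
wrist_force: [-10.5, -0.6, 4.0]
t: 13.7
tcp_pos: [508.8, -149.4, 41.3]
wrist_force: [-0.9, 1.3, 1.1]
```

```bash
(python3 -m handwheel '[[0,0.05,0,0,0,0,0],[0,0,0,0,0,0,0]]';python3 -m handwheel '[[0,0.04,0,0,0,0,0],[0,0,0,0,0,0,0]]';python3 -m handwheel '[[0,0.03,0,0,0,0,0],[0,0,0,0,0,0,0]]';python3 -m handwheel '[[0,0.03,0,0,0,0,0],[0,0,0,0,0,0,0]]') | grep -E "^t:|tcp|force"
```

```text
t: 13.9
tcp_pos: [508.9, -149.4, 41.3]
wrist_force: [-3.3, 0.2, 1.7]
t: 14.1
tcp_pos: [509.0, -149.4, 41.2]
wrist_force: [-5.9, -0.3, 3.4]
t: 14.3
tcp_pos: [509.1, -149.3, 41.2]
wrist_force: [-7.1, -1.6, 4.0]
t: 14.5
tcp_pos: [509.1, -149.3, 41.2]
wrist_force: [-8.6, -2.8, 4.5]
```

```bash
(python3 -m handwheel '[[0,0.02,0,0,0,0,0],[0,0,0,0,0,0,0],[0,0,0,0,0,0,0]]';python3 -m handwheel '[[0,0,0,0,0,0,0],[0,0,0,0,0,0,0]]';python3 -m handwheel '[[0,-0.5,0,0,0,0,0],[0,-2,0,0,0,0,0],[0,-0,-4,0,0,0,0],[0,0,-5,0,0,0,0],[0,0,-5,0,0,0,0],[0,0,-5,0,0,0,0],[-5,0,0,0,0,0,0],[-5,0,0,0,0,0,0],[0,0,0,0,0,0,0]]') | grep -E "^t:|tcp|force"
python3 look.py w4
```

```text
t: 14.8
tcp_pos: [509.1, -149.3, 41.2]
wrist_force: [-9.3, -1.2, 5.2]
t: 15.0
tcp_pos: [509.1, -149.3, 41.2]
wrist_force: [-8.3, -2.1, 4.3]
t: 15.9
tcp_pos: [482.5, -253.0, 231.8]
wrist_force: [-1.3, 1.4, -0.5]
[ 482.4 -250.7  231.3] [ 0.7  0.3 -0.5] 15.95
```

View pics/w4.png

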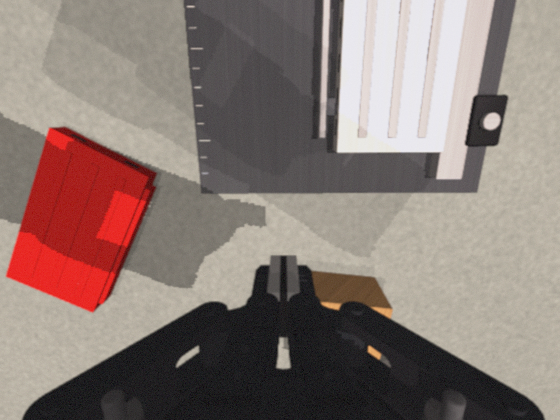

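w4: the panel is flush along the straightedge. Its rear end is at row ~152 (columns 337–441), with the carton behind it at (350,285) and the red box at (85,215).

```bash
python3 - <<'E'
from h import *
im=optics.get_image("wrist")
print("rear top",p2w(im,[(337,152),(441,153)],37).round(1).tolist())
im=optics.get_image("top")
for d in optics.silhouettes("top","carton"): 
    r=rect(im,d["mask"],70); print(d["p"],d["bbox"],r.round(1).tolist())
cv2.imwrite("pics/t3.png",im["pixels"][:,:,::-1])
g=im["pixels"]
for d in optics.silhouettes("top","panel"):
    if d["bbox"][1]<260: r=rect(im,d["mask"],37); print("panel",d["bbox"],r.round(1).tolist())
E
```

```text
rear top [[539.9, -210.9], [646.6, -215.1]]
0.74 [467.1, 203.6, 25.9, 40.7] [[461.3999938964844, -467.5], [559.9000244140625, -522.2999877929688], [581.5, -483.5], [483.0, -428.70001220703125]]
panel [319.4, 175.2, 78.8, 59.7] [[514.5999755859375, -214.10000610351562], [648.0999755859375, -216.8000030517578], [652.2999877929688, -16.799999237060547], [518.7000122070312, -14.0]]
```

```bash
(python3 -m handwheel '[[0.6,4.5,0,0,0,0,0],[0,4.6,0,0,0,0,0],[0,0,4.7,0,0,0,0],[0,0,4.7,0,0,0,0],[0,0,4.7,0,0,0,0],[0,0,4.7,0,0,0,0],[0,0,0,0,0,0,0],[0,0,0,0,0,0,0]]';python3 -m handwheel '[[0.5,0,0,0,0,0,0],[0.5,0,0,0,0,0,0],[0.4,0,0,0,0,0,0],[0,0,0,0,0,0,0]]';python3 -m handwheel '[[0.2,0,0,0,0,0,0],[0.2,0,0,0,0,0,0],[0.2,0,0,0,0,0,0],[0,0,0,0,0,0,0]]') | grep -E "^t:|tcp|force"
```

```text
t: 16.95
tcp_pos: [573.8, -243.7, 42.6]
wrist_force: [-0.4, -0.5, -0.4]
t: 17.35
tcp_pos: [574.2, -230.1, 43.6]
wrist_force: [-0.4, -0.5, -0.0]
t: 17.75
tcp_pos: [574.3, -224.8, 43.3]
wrist_force: [0.5, 0.1, -0.3]
```

```bash
(python3 -m handwheel '[[0.2,0,0,0,0,0,0],[0.2,0,0,0,0,0,0],[0.2,0,0,0,0,0,0],[0.2,0,0,0,0,0,0]]') | grep -E "^t:|tcp|force"
```

```text
t: 18.15
tcp_pos: [574.5, -216.8, 43.3]
wrist_force: [-0.9, -3.7, 0.2]
```

```bash
(python3 -m handwheel '[[0.4,0,0,0,0,0,0],[0.4,0,0,0,0,0,0],[0.4,0,0,0,0,0,0],[0.4,0,0,0,0,0,0],[0.4,0,0,0,0,0,0]]'; python3 -m handwheel '[[0.4,0.01,0,0,0,0,0],[0.4,0.01,0,0,0,0,0],[0.4,0,0,0,0,0,0],[0.4,0,0,0,0,0,0],[0.4,0,0,0,0,0,0]]'; python3 -m handwheel '[[0.4,0,0,0,0,0,0],[0.4,0,0,0,0,0,0],[0.4,0,0,0,0,0,0],[0.4,0,0,0,0,0,0],[0.4,0,0,0,0,0,0]]';python3 -m handwheel '[[0.4,0,0,0,0,0,0],[0.4,0,0,0,0,0,0],[0.4,0,0,0,0,0,0],[0.2,0,0,0,0,0,0],[0,0,0,0,0,0,0]]') | grep -E "^t:|tcp|force"; python3 look.py w5
```

```text
t: 18.65
tcp_pos: [575.0, -196.5, 43.3]
wrist_force: [-0.2, -3.1, 0.8]
t: 19.15
tcp_pos: [575.6, -176.7, 43.3]
wrist_force: [-2.0, -4.1, 0.6]
t: 19.65
tcp_pos: [576.2, -156.7, 43.3]
wrist_force: [-1.8, -5.9, 1.9]
t: 20.15
tcp_pos: [576.7, -142.4, 43.3]
wrist_force: [0.1, -0.2, 0.5]
[ 576.7 -142.4   43.2] [-0.4  1.2 -0.8] 20.2
```

View pics/w5.png

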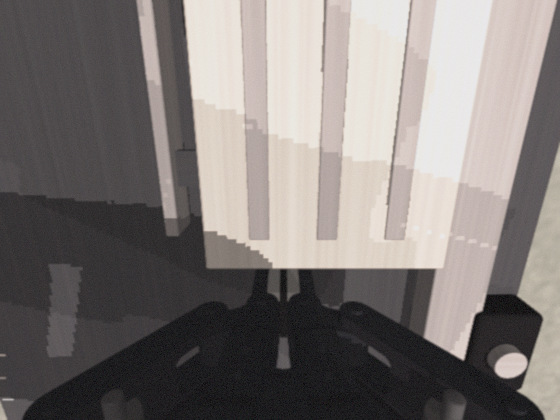

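w5 shows the panel flush with its rear end at row 268 and the tool against it. By estimate about 36 mm remain. I push 24 mm more, then look at the front end and line from above.

```bash
(python3 -m handwheel '[[0.4,0,0,0,0,0,0],[0.4,0,0,0,0,0,0],[0.4,0,0,0,0,0,0],[0.4,0,0,0,0,0,0],[0.4,0,0,0,0,0,0],[0.4,0,0,0,0,0,0],[0,0,0,0,0,0,0]]'; python3 -m handwheel '[[-2,0,0,0,0,0,0],[0,0,-4,0,0,0,0],[0,0,-5,0,0,0,0],[4.5,0,-2,0,0,0,0],[4.5,0,0,0,0,0,0],[4.5,0,0,0,0,0,0],[4.5,0,0,0,0,0,0],[4.5,0,0,0,0,0,0],[0,0,0,0,0,0,0],[0,0,0,0,0,0,0]]') | grep -E "^t:|tcp|force"; python3 look.py w6
```

```text
t: 20.9
tcp_pos: [577.4, -118.2, 43.3]
wrist_force: [-0.4, -0.2, 0.2]
t: 21.9
tcp_pos: [582.8, 86.9, 153.2]
wrist_force: [0.1, -0.2, -0.5]
[582.8  85.9 153.2] [ 0.8 -0.2  0.2] 21.95
```

View pics/w6.png

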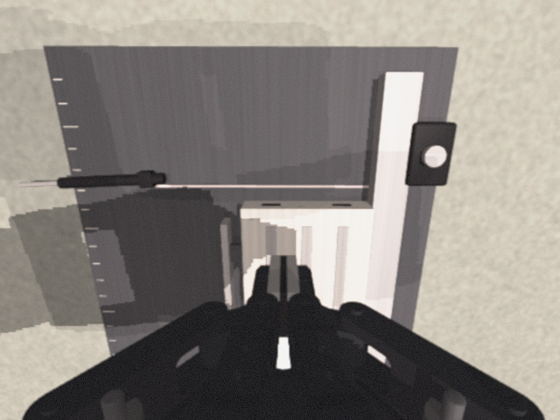

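w6: the scribed line is at row ~186 (columns 165–370), the panel's front face at rows ~202–208 (columns 241–372), and the scriber butt at (165,179), clear of the lip. I measure the gap at sub-pixel level.

```bash
cat > gap.py <<'E'
from h import *
im=optics.get_image("wrist"); g=im["pixels"].astype(float).mean(2)
import sys
lo,hi=int(sys.argv[1]),int(sys.argv[2])
for c0,c1 in [(250,285),(290,325),(330,365)]:
    p=g[lo:hi,c0:c1].mean(1); c=(c0+c1)/2
    print(c0,p.round().astype(int).tolist())
    b=np.median(p[:6]); k=lo+int(sys.argv[3]) if len(sys.argv)>3 else None
E
python3 gap.py 176 214
```

```text
250 [93, 93, 93, 92, 93, 92, 90, 121, 191, 213, 155, 101, 91, 92, 92, 93, 92, 93, 92, 92, 92, 92, 94, 103, 118, 120, 105, 86, 97, 117, 134, 178, 219, 230, 230, 230, 230, 230]
290 [95, 95, 94, 95, 95, 93, 93, 123, 193, 216, 161, 105, 93, 94, 94, 94, 95, 95, 94, 94, 94, 94, 95, 103, 119, 125, 125, 126, 126, 125, 132, 169, 220, 232, 234, 234, 234, 234]
330 [97, 97, 98, 97, 98, 98, 97, 121, 188, 221, 178, 118, 98, 98, 98, 98, 98, 98, 97, 93, 91, 90, 92, 102, 120, 124, 108, 88, 97, 121, 133, 173, 229, 241, 241, 241, 241, 241]
```

```bash
cat > g2.py <<'E'
import sys
from h import *
im=optics.get_image("wrist"); l,b,t=map(float,sys.argv[1:4])
L=p2w(im,[(306,l)],12)[0];B=p2w(im,[(306,b)],12)[0];T=p2w(im,[(306,t)],37)[0]
u=np.array([.0282,.9996]); print("line",L@u,"bottom",B@u,"top",T@u,"gap bottom",(L-B)@u,"gap top",(L-T)@u)
E
python3 g2.py 184.8 199.45 207.3
```

```text
line 121.26993154483974 bottom 107.90912727239511 top 108.30128869967952 gap bottom 13.360804272444613 gap top 12.96864284516021
```

The gap is 13.2 mm (13.4 by the bottom edge, 13.0 by the top edge). I go back behind the panel by the reverse path and push 12.5 mm.

```bash
(python3 -m handwheel '[[-4.5,0,0,0,0,0,0],[-4.5,0,0,0,0,0,0],[-4.5,0,0,0,0,0,0],[-4.5,0,0,0,0,0,0],[-4.5,0,2,0,0,0,0],[0,0,5,0,0,0,0],[0,0,4,0,0,0,0],[0,0,0,0,0,0,0],[0,0,0,0,0,0,0]]'; python3 -m handwheel '[[0.6,0,0,0,0,0,0],[0.6,0,0,0,0,0,0],[0.5,0,0,0,0,0,0],[0.2,0,0,0,0,0,0],[0.1,0,0,0,0,0,0],[0,0,0,0,0,0,0]]'; python3 -m handwheel '[[0.2,0,0,0,0,0,0],[0.2,0,0,0,0,0,0],[0.2,0,0,0,0,0,0],[0.2,0,0,0,0,0,0],[0.2,0,0,0,0,0,0],[0.1,0,0,0,0,0,0],[0.1,0,0,0,0,0,0],[0.05,0,0,0,0,0,0],[0,0,0,0,0,0,0]]'; python3 -m handwheel '[[-2,0,0,0,0,0,0],[0,0,-4,0,0,0,0],[0,0,-5,0,0,0,0],[4.5,0,-2,0,0,0,0],[4.5,0,0,0,0,0,0],[4.5,0,0,0,0,0,0],[4.5,0,0,0,0,0,0],[4,0,0,0,0,0,0],[0,0,0,0,0,0,0],[0,0,0,0,0,0,0]]') | grep -E "^t:|tcp|force"; python3 look.py w7; python3 gap.py 166 214
```

```text
t: 22.95
tcp_pos: [576.3, -139.9, 42.9]
wrist_force: [0.3, -0.6, 0.2]
t: 23.55
tcp_pos: [577.4, -118.7, 43.4]
wrist_force: [0.8, -0.4, -0.7]
t: 24.45
tcp_pos: [577.7, -106.4, 43.3]
wrist_force: [0.5, -3.9, 1.9]
t: 25.45
tcp_pos: [582.7, 94.5, 153.0]
wrist_force: [-0.0, -0.6, -0.4]
[582.9  93.5 153. ] [ 1.3 -0.3  0.4] 25.5
250 [105, 104, 103, 101, 99, 98, 95, 94, 93, 93, 93, 93, 93, 93, 93, 93, 93, 93, 93, 93, 92, 93, 92, 92, 91, 99, 149, 206, 183, 135, 120, 117, 95, 87, 110, 122, 149, 210, 230, 231, 231, 231, 230, 231, 231, 230, 231, 231]
290 [97, 96, 96, 95, 95, 95, 95, 95, 95, 95, 95, 95, 95, 95, 95, 95, 94, 95, 95, 95, 95, 95, 94, 95, 93, 100, 149, 208, 190, 138, 122, 124, 126, 127, 127, 126, 150, 212, 232, 234, 234, 233, 233, 234, 234, 234, 235, 235]
330 [98, 98, 98, 98, 98, 98, 98, 97, 97, 97, 97, 98, 98, 98, 99, 99, 100, 99, 98, 99, 98, 98, 99, 99, 95, 93, 135, 205, 200, 147, 124, 122, 102, 89, 105, 121, 150, 218, 239, 241, 241, 241, 241, 241, 241, 241, 241, 241]
```

View pics/w7.png

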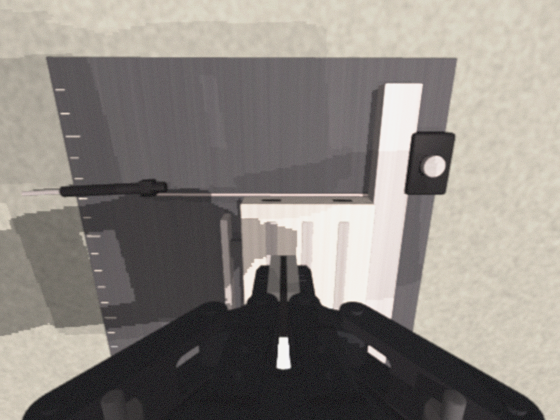

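```bash
python3 g2.py 193.4 195.0 202.5; python3 - <<'E'
from h import *
im=optics.get_image("wrist"); g=im["pixels"].astype(float).mean(2)
for r in (225,245,265): print(r,g[r,362:384].round().astype(int).tolist())
E
```

```text
line 121.19027181395744 bottom 119.72567807912223 top 120.08054000595364 gap bottom 1.4645937348351983 gap top 1.1097318080038063
225 [241, 241, 241, 240, 240, 240, 240, 240, 241, 242, 236, 229, 230, 231, 232, 231, 232, 231, 233, 235, 233, 231]
245 [241, 240, 239, 239, 239, 240, 242, 242, 234, 227, 230, 230, 233, 230, 232, 232, 231, 232, 231, 230, 230, 229]
265 [240, 239, 240, 240, 241, 241, 235, 227, 229, 230, 230, 229, 229, 229, 231, 230, 227, 228, 228, 226, 223, 223]
```

w7: the line (row 193.4) now lies almost against the front face, with about 1.2 mm left, and the side is flush. I give a final nudge of 1.2 mm.

```bash
(python3 -m handwheel '[[-4,0,0,0,0,0,0],[-4.5,0,0,0,0,0,0],[-4.5,0,0,0,0,0,0],[-4.5,0,0,0,0,0,0],[-4.5,0,2,0,0,0,0],[0,0,5,0,0,0,0],[0,0,4,0,0,0,0],[0,0,0,0,0,0,0],[0,0,0,0,0,0,0]]'; python3 -m handwheel '[[0.6,0,0,0,0,0,0],[0.6,0,0,0,0,0,0],[0.4,0,0,0,0,0,0],[0.2,0,0,0,0,0,0],[0.1,0,0,0,0,0,0],[0.1,0,0,0,0,0,0],[0,0,0,0,0,0,0]]'; python3 -m handwheel '[[0.06,0,0,0,0,0,0],[0.06,0,0,0,0,0,0],[0,0,0,0,0,0,0],[0,0,0,0,0,0,0],[0,0,0,0,0,0,0]]'; python3 -m handwheel '[[-0.5,0,0,0,0,0,0],[-1.5,0,0,0,0,0,0],[0,0,-4,0,0,0,0],[0,0,-5,0,0,0,0],[4.5,0,-2,0,0,0,0],[4.5,0,0,0,0,0,0],[4.5,0,0,0,0,0,0],[4.5,0,0,0,0,0,0],[4,0,0,0,0,0,0],[0,0,0,0,0,0,0]]';python3 -m handwheel '[[0,0,0,0,0,0,0]]') | grep -E "^t:|tcp|force"; python3 look.py w8; python3 gap.py 186 210
```

```text
t: 26.55
tcp_pos: [576.7, -127.2, 42.9]
wrist_force: [-0.5, -0.6, -0.9]
t: 27.25
tcp_pos: [577.7, -106.4, 43.3]
wrist_force: [-0.2, 0.8, -0.2]
t: 27.75
tcp_pos: [577.7, -105.4, 43.3]
wrist_force: [-0.7, -3.3, 1.2]
t: 28.75
tcp_pos: [583.2, 98.0, 153.3]
wrist_force: [-0.3, -0.5, -0.3]
t: 28.85
tcp_pos: [583.3, 94.7, 153.2]
wrist_force: [1.2, -0.6, 0.6]
[583.3  93.9 153.2] [-0.7 -0.4 -0.1] 28.9
250 [93, 93, 93, 93, 92, 91, 132, 204, 202, 154, 122, 100, 87, 103, 119, 146, 206, 229, 231, 231, 231, 231, 231, 231]
290 [95, 95, 95, 95, 95, 93, 126, 191, 201, 157, 128, 125, 126, 127, 125, 145, 206, 231, 234, 234, 234, 233, 233, 233]
330 [99, 98, 96, 94, 92, 90, 122, 185, 196, 156, 125, 102, 89, 104, 122, 149, 212, 237, 240, 241, 241, 241, 241, 241]
```

View pics/w8.png

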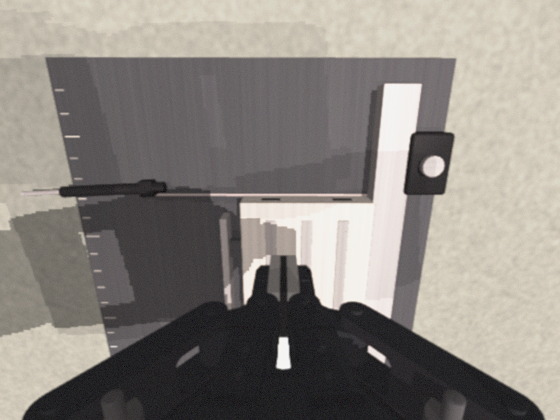

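```bash
python3 - <<'E'
from h import *
im=optics.get_image("wrist"); g=im["pixels"].astype(float).mean(2); u=np.array([.0282,.9996])
def cen(c):
    p=g[186:203,c-3:c+4].mean(1)-np.median(g[178:190,c-3:c+4]); p=np.clip(p-15,0,None); return (p*np.arange(186,203)).sum()/p.sum()
C=[180,190,200,210]; Lp=p2w(im,[(c,cen(c)) for c in C],12)@u; print("line y at cols",Lp.round(2), [round(cen(c),2) for c in C])
for c in (250,270,300,320,345,365):
    p=g[:,c-2:c+3].mean(1); hi=p[206:209].mean(); lo=124; t=(hi+lo)/2
    k=next(r for r in range(197,209) if p[r]>t); r=k-1+(t-p[k-1])/(p[k]-p[k-1])
    lhalf=(p[186:190].mean()+205)/2; j=next(q for q in range(188,199) if p[q]>lhalf); le=j-1+(lhalf-p[j-1])/(p[j]-p[j-1])
    print(c,"top edge",round(r,2),(p2w(im,[(c,r)],37)[0]@u).round(2),"line far edge-0.8",(p2w(im,[(c,le)],12)[0]@u-0.8).round(2))
# side: panel top right edge vs straightedge face
E
```

```text
line y at cols [121.96 121.96 121.97 121.75] [np.float64(193.0), np.float64(193.0), np.float64(193.0), np.float64(193.25)]
250 top edge 201.29 121.54 line far edge-0.8 122.19
270 top edge 201.27 121.56 line far edge-0.8 122.21
300 top edge 201.25 121.6 line far edge-0.8 122.23
320 top edge 201.2 121.64 line far edge-0.8 122.23
345 top edge 201.16 121.69 line far edge-0.8 122.24Traceback (most recent call last):
  File "<stdin>", line 9, in <module>
StopIteration
```

The front is 0.3–0.7 mm from the line's middle. Before hand-in I check flushness at both ends, viewing the rear from above.

```bash
cat > fl.py <<'E'
from h import *
im=optics.get_image("wrist"); g=cv2.GaussianBlur(im["pixels"],(1,5),0).astype(float).mean(2)
n=np.array([.9996,-.0282])
def edge(r,a,b,z,sgn):
    d=sgn*np.diff(g[r,a:b]); k=d.argmax(); return (p2w(im,[(a+k+.5,r)],z)[0]@n).round(1),a+k,round(d[k])
E
python3 - <<'E'
from fl import *
print("straightedge top edge",[edge(r,370,392,30,1) for r in (100,120,140,160,180)])
print("panel edge",[edge(r,362,380,37,-1) for r in (210,220,230,240,250,260,270)])
E
(python3 -m handwheel '[[-4.5,0,0,0,0,0,0],[-4.5,0,-1,0,0,0,0],[-4.5,0,-1,0,0,0,0],[-4.5,0,-1,0,0,0,0],[-4,0,-1,0,0,0,0],[-4,0,-1,0,0,0,0],[-3,0,0,0,0,0,0],[0,0,0,0,0,0,0],[0,0,0,0,0,0,0]]')|grep tcp; python3 look.py w9
```

```text
straightedge top edge [(np.float64(655.1), np.int64(381), 76), (np.float64(655.0), np.int64(379), 73), (np.float64(654.9), np.int64(377), 69), (np.float64(655.6), np.int64(376), 64), (np.float64(655.5), np.int64(374), 65)]
panel edge [(np.float64(654.9), np.int64(373), 8), (np.float64(654.9), np.int64(372), 7), (np.float64(654.9), np.int64(371), 7), (np.float64(654.9), np.int64(370), 6), (np.float64(654.8), np.int64(369), 6), (np.float64(654.8), np.int64(368), 7), (np.float64(654.8), np.int64(367), 7)]
tcp_pos: [574.7, -196.2, 203.1]
[ 574.9 -195.3  203.1] [-0.8  1.  -0.5] 30.0
```

```bash
python3 - <<'E'
from fl import *
u=np.array([.0282,.9996])
def px(s,x,z): q=s*u+x*n; return w2p(im,[[q[0],q[1],z]])[0]
print("rear corner px",px(-78.4,655,37).round(1))
for s in (-70,-60,-40,-20,0):
    c,r=px(s,655,37); r=int(round(r)); c=int(c)
    if 0<=r<420: print("panel s",s,edge(r,c-9,c+10,37,-1))
for s in (-95,-105,-120,-140):
    c,r=px(s,655,30); r=int(round(r)); c=int(c)
    if 0<=r<420: print("edge s",s,edge(r,c-9,c+10,30,1))
E
```

```text
rear corner px [367.9  87.8]
panel s -70 (np.float64(654.7), np.int64(368), 11)
panel s -60 (np.float64(654.7), np.int64(369), 11)
panel s -40 (np.float64(654.6), np.int64(371), 9)
panel s -20 (np.float64(655.2), np.int64(374), 10)
edge s -95 (np.float64(655.2), np.int64(364), 62)
edge s -105 (np.float64(655.1), np.int64(363), 64)
edge s -120 (np.float64(655.4), np.int64(362), 61)
edge s -140 (np.float64(655.2), np.int64(360), 53)
```

Both ends are flush within about 0.5 mm and the tool is clear of everything, so I hand the job in.

```bash
python3 -c "
from cell import bot,ticket
o=bot.get_obs(); print(o['t'],o['wrist_force'].round(1),o['tcp_pos'].round(0)); print(ticket.sign_off())"
```

```text
30.05 [ 0.1 -0.3 -0.2] [ 575. -195.  203.]
the job is handed in; nothing more can be done
None
```

The panel lies flush along the straightedge with its front end on the scribed line, and I handed the job in at about 30 s; no verdict was reported.

- **Pressing home:** I pushed the panel by its lip with closed fingers. The front corner met the straightedge first, so I pushed nearer the rear end until it closed up. I then pressed at 8–9 N, read at the wrist.
- **Sliding:** I pushed the rear end face in three stages, measuring the remaining gap with the wrist camera: 13.2 mm, then 1.2 mm, then the final nudge.

**Last checks**
- **Front end:** it is about 0.3–0.7 mm short of the line's middle. The bottom-edge and top-edge readings of the gap differed by about 0.4 mm each time; the limit is 2.5 mm.
- **Flushness:** the panel's side is within about 0.3 mm of the straightedge near the front and about 0.5 mm near the rear. The limit is 2 mm.
- **Bystanders:** the scriber looked unmoved in the last front view. I did not measure the bin and carton again; the tool stayed well clear of both.
- **Tool:** it was raised clear, with wrist force at zero within noise.

**What did not go cleanly**
- **Force band:** one press reading reached 12.2 N, above the 8–10 N asked but below 14 N. I eased off straight away to about 10 N, then pressed again inside the band.
- **Last picture:** my final rear view was refused because I had used the 12 allowed, so the rear check rests on measured pixels only.

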